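Release the draw latch of the long casting mould

TASK

Two wooden casting moulds stand on the bench, each held shut by an over-centre draw latch on top. Unlatch the longer mould: lift its latch lever and swing it right over towards the catch until the wire loop has dropped off the catch, and leave it open. Leave the shorter mould latched.

Things in the scene. Friction and masses are not known exactly. Their poses are not given: they have to be found in the camera images.
- long_mould: Longer two-part casting mould: light wood block 108 (its x) x 220 (its y) x 60 mm high, fixed, two pouring holes on top. Origin: centre of its underside, z up; seam along its y. The steel latch sits mid-top: lever on the -x half, catch on the +x half. The shorter mould (108 x 120 x 60 mm, one pouring hole) has the same latch.
- long_hinge (a point): The pivot of the long mould's lever: 22 mm towards -x from the mould's centre and 74 mm above the bench. Its axes are parallel to the mould's; the pivot's axis is y.
- long_grip (a point): Centre of the lever's grip tab, 62 mm from the pivot: steel strip 18 mm wide (mould's y), 5 mm thick; moves with the lever. Latched, it is 58 mm towards the mould's -x from the pivot and 21 mm above it, beyond the mould's side with free air below; the tab rises outward at 0.35 rad and ends 26 mm farther out. Pinch it across its width from above.
- long_lever (a joint): Long mould's lever angle, rad: 0 latched, pointing to -x; grows as it is lifted up and over towards +x; stop at 2.5. The sprung loop resists lightly (under 1 N at the tab) up to dead centre at 0.3, then helps, slackens by 1.1, and drops off the catch between about 1.4 and 1.9. Let go beyond 1.7, the lever falls on to its stop.
- long_hook (a point): Centre of the crossbar (4 mm thick, 28 mm wide) ending the sprung wire loop hinged on the lever. Latched, it lies behind the catch, 22 mm towards +x from the mould's centre and 14 mm above the mould's top; released, it lies on the mould's top, more than 30 mm towards +x from the centre.
- short_lever (a joint): The same lever angle of the shorter mould: 0 latched; must stay latched.

How it is judged:
By the outcome, as a careful person would: the job done as asked, in the order asked, and still so for the second after the job is handed in, with the robot touching nothing.
It also fails if it takes over 35 s, if anything falls off the work surface, if the arm or the gripper's body presses on something with over 40 N, if the wrist force passes 120 N, or if a joint passes its speed limit or range.

ROBOT

A 6-joint arm with a two-finger parallel gripper is mounted at the origin on a cart in front of the work surface, level with it; the furniture and walls round the work are solid. World frame = base frame: x ahead of the robot, y to its left, z up, the work surface at z = 0. Lengths are in m, angles in rad, forces in N, time in s.
With the tool pointing down it reaches from about 0.35 to 0.975 m from the base axis. Payload 4.9 kg.
Tool frame: the origin (TCP) lies at the very end of the fingers, on their centre line; the grasp point (between the pads) lies 19 mm behind it; z points along the fingers, x is the direction in which the jaws open and shut, and the axes are right-handed (so a half turn about z gives the same grasp; the last joint's range is limited). The gripper opens to 85 mm and grips with 20 to 120 N. Pads are 22 mm wide; open, the fingers measure 114 mm over their backs; the gripper's body (76 mm by 85 mm) begins 54 mm behind the grasp point. The pads swing forward as they close: fully open they stand 13 mm farther back than shut.
Start: joints at [-1.316, 0.053, 1.613, -0, 1.476, -0.119], TCP at [0.228, -0.582, 0.231] pointing down, gripper open.
Joint ranges: [-3.01, 3.01], [-1.01, 2.22], [0.06, 2.58], [-1.02, 4.17], [0.09, 2.62], [-3.14, 3.14]. Speed limits (rad/s): [2.57, 2.57, 3.14, 3.14, 3.14, 3.14].

INTERFACE

Orientations are given as a rotation vector (axis times angle).
In Python, from station import ctrl gives the robot as it stands.
- The arm moves only by the shell command python3 -m handwheel 'ROWS' [OPENING] [FORCE]. ROWS is a JSON object of lists of equal length, an entry for each row: "offset": the shift along the world's x, y, z in units of 40 mm (1.0 is 40 mm), a list of three; "roll": the turn about the world's z in units of 6 degrees (1.0 is 6 degrees). A call has exactly 10 rows; each row is the pose to reach, as a shift and turn from the pose commanded when the call began; what a row does not reach only later rows make up. A row lasts 1/10 s, in which the tool goes at most 50 mm and 8.59 degrees, less where a joint would pass 70% of its speed; a pose out of reach is approached as far as the arm can. A call with a gripper value outside its range is refused whole. OPENING is the finger opening in mm, from 0 to 85.4, set as the call begins (- or left out, the last holds). The fingers move at their own pace and stop on an object; FORCE is the grip in N (left out, the last holds). Time passes only in rows, so rows that repeat a pose let the fingers close, or fill a call up. It gives the time, the measured TCP pose, the force and the opening at its end, in the units of the state.
- ctrl.get_obs(): the state, without advancing time (a new reading comes with each control period).
- ctrl.get_image(name): name is "side" or "top"; returns a dict with "img" (384x512x3 uint8, red, green, blue), "fx", "fy", "cx", "cy" (pixels), "T" (4x4, takes a point from camera to world coordinates). Camera axes: x right, y down, z forward; pixel columns grow to the right and rows downward; lengths in m; the calibration is good to about 2 mm. A picture is of the moment at which its call begins. There is no depth.
- ctrl.finish_job(): hands the job in, once; it reports no verdict.
The state is a dict: "t": time; "q": joint angles; "dq": joint speeds; "effort": joint torques, N m; "tool_pos": TCP position; "tool_rot": TCP orientation; "contact_force": force on the tool from outside, world axes, zero at the start; "wrist_torque": the same for the moment, N m; "opening": finger opening in m.
Only numpy, scipy, OpenCV 4.12 (cv2) and the standard library are available. Lean on these libraries where they do the work, as an engineer would, in place of code of your own. Each camera call takes 0.05 s, during which the arm holds its last target.

## Working session

There is one attempt and no reset: what is moved stays moved. The work goes in short steps, Python scripts to look and compute and a shell command to move; the robot and the scene stay as the last step left them, time stands still between calls to the robot, and variables do not carry over. Pictures are saved under pics/ and viewed, and the job is handed in when it is done.

```bash
mkdir -p pics; ls; python3 - <<'E'
from station import ctrl
import cv2, numpy as np
for n in("top","side"):
    d=ctrl.get_image(n); cv2.imwrite(f"pics/{n}0.png",d["img"][:,:,::-1])
    print(n,d["fx"],d["fy"],d["cx"],d["cy"]);print(np.round(d["T"],4).tolist())
o=ctrl.get_obs();print({k:np.round(v,3).tolist() for k,v in o.items()})
E
```

```text
pics
top 372.9818988818874 372.9818988818874 255.59606794079505 186.78266642785718
[[-0.0083, -0.9929, 0.1189, 0.4374], [-0.9995, 0.0046, -0.0309, -0.0026], [0.0301, -0.1191, -0.9924, 0.9149], [0.0, 0.0, 0.0, 1.0]]
side 489.86244696652125 489.86244696652125 255.57614257048138 195.7702123144116
[[-0.8952, -0.2615, 0.3609, 0.1136], [-0.4456, 0.5384, -0.7152, 0.8107], [-0.0073, -0.8011, -0.5985, 0.788], [0.0, 0.0, 0.0, 1.0]]
{'t': 0.1, 'q': [-1.316, 0.053, 1.614, 0.0, 1.476, -0.119], 'dq': [0.001, -0.002, -0.002, -0.001, -0.0, -0.001], 'effort': [0.001, -39.49, -37.136, -0.0, 0.004, -0.0], 'tool_pos': [0.228, -0.581, 0.23], 'tool_rot': [-2.594, 1.769, 0.002], 'contact_force': [-0.665, -0.003, -0.028], 'wrist_torque': [-0.032, -0.029, 0.07], 'opening': 0.085}
```

View pics/top0.png

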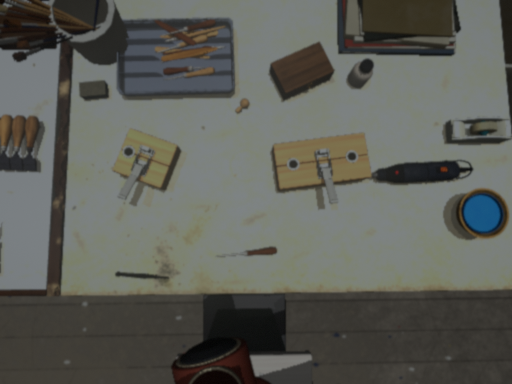

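View pics/side0.png

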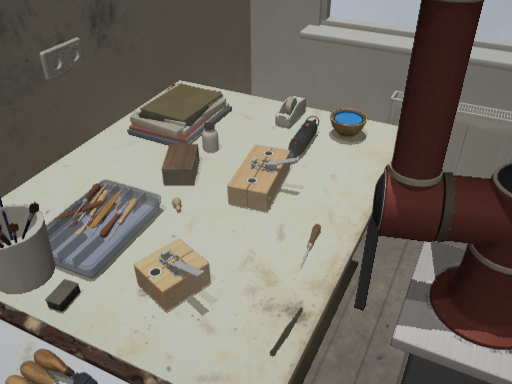

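```bash
python3 - <<'E'
import cv2
a=cv2.imread("pics/top0.png")[120:220,260:380]; cv2.imwrite("pics/topc.png",cv2.resize(a,None,fx=6,fy=6,interpolation=cv2.INTER_CUBIC))
a=cv2.imread("pics/side0.png")[135:220,220:325]; cv2.imwrite("pics/sidec.png",cv2.resize(a,None,fx=7,fy=7,interpolation=cv2.INTER_CUBIC))
E
```

```text
(no output)
```

View pics/topc.png

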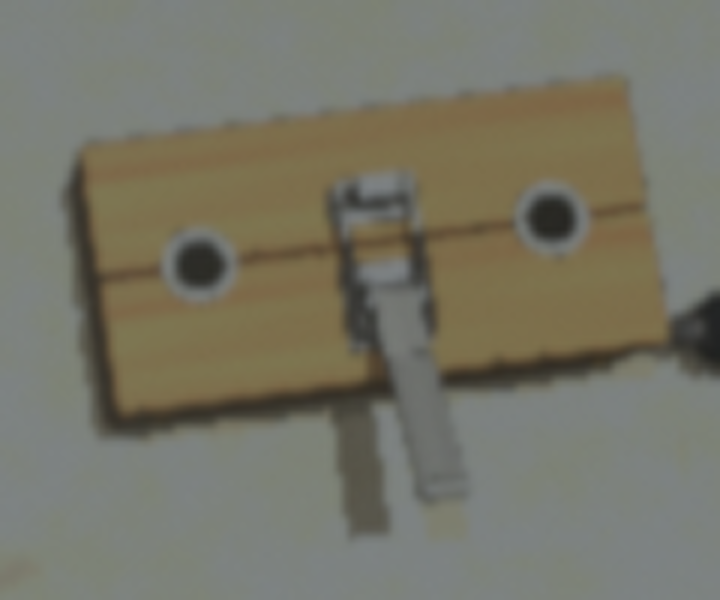

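View pics/sidec.png

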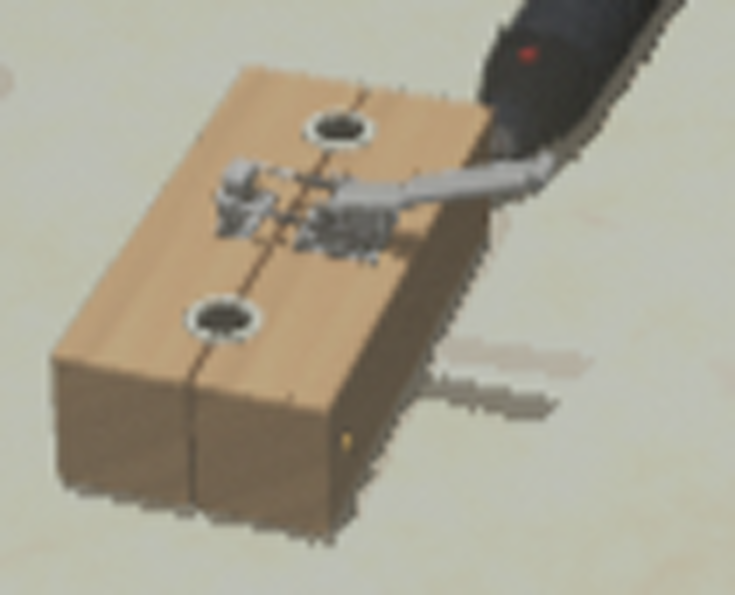

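```bash
cat > fit.py <<'E'
import numpy as np
from scipy.optimize import least_squares
K={'top':(372.98,255.596,186.783,np.array([[-0.0083,-0.9929,0.1189,0.4374],[-0.9995,0.0046,-0.0309,-0.0026],[0.0301,-0.1191,-0.9924,0.9149]])),
'side':(489.862,255.576,195.77,np.array([[-0.8952,-0.2615,0.3609,0.1136],[-0.4456,0.5384,-0.7152,0.8107],[-0.0073,-0.8011,-0.5985,0.788]]))}
def proj(n,P):
    f,cx,cy,T=K[n]; c=(P-T[:,3])@T[:,:3]; return np.c_[c[:,0]/c[:,2]*f+cx,c[:,1]/c[:,2]*f+cy]
def world(p,L):
    c,s=np.cos(p[2]),np.sin(p[2]); R=np.array([[c,-s,0],[s,c,0],[0,0,1]]); return L@R.T+[p[0],p[1],0]
E
python3 - <<'E'
from fit import *
C=np.array([[.054,.11,.06],[.054,-.11,.06],[-.054,-.11,.06],[-.054,.11,.06]])
t=(np.array([[82,145],[627,78],[667,342],[120,412]])+.5)/6-.5+[260,120]
s=(np.array([[52,357],[248,67],[490,110],[328,410]])+.5)/7-.5+[220,135]
for w in((1,1),(1,0),(0,1)):
    r=least_squares(lambda p:np.r_[w[0]*(proj('top',world(p,C))-t).ravel(),w[1]*(proj('side',world(p,C))-s).ravel()],[.5,-.15,0])
    print(np.round(r.x,4),np.round(r.fun,1))
    p=r.x
    if w==(1,1): P=p
G=np.array([[-.022,0,.074],[-.080,0,.095],[-.022-.088*.94,0,.074+.088*.343],[.022,0,.074]])
W=world(P,G);print(W.round(4));print(((proj('top',W)-[260,120])*6).round(),((proj('side',W)-[220,135])*7).round())
c,s_=np.cos(P[2]),np.sin(P[2])
for yy in(c,s_):pass
from scipy.spatial.transform import Rotation as R
o=R.from_rotvec([-2.594,1.769,0.002]).as_matrix();print(o.round(3))
xa=np.degrees(np.arctan2(o[1,0],o[0,0]));print('jaw',xa,'target y axis',np.degrees(P[2])+90)
E
```

```text
[ 0.6015 -0.1849  0.1262] [-1.1  0.  -0.2 -0.4  0.8  0.3 -0.9  0.9 -0.7 -0.9 -0.3 -1.2  1.  -1.1
 -0.1 -0.4]
[ 0.6021 -0.1857  0.1219] [-0.6 -0.4  0.2 -0.4  1.1  0.3 -0.7  0.4 -0.  -0.  -0.  -0.   0.  -0.
 -0.  -0. ]
[ 0.5997 -0.1814  0.1329] [-0.   0.  -0.   0.  -0.   0.  -0.   0.  -0.5  0.1 -0.6 -0.4  0.9 -0.5
  0.3  0.5]
[[ 0.5797 -0.1877  0.074 ]
 [ 0.5222 -0.195   0.095 ]
 [ 0.4976 -0.1981  0.1042]
 [ 0.6234 -0.1821  0.074 ]]
[[387. 291.]
 [424. 435.]
 [440. 499.]
 [370. 179.]] [[335. 196.]
 [483. 176.]
 [548. 167.]
 [226. 177.]]
[[ 0.365 -0.931 -0.   ]
 [-0.931 -0.365  0.002]
 [-0.002 -0.001 -1.   ]]
jaw -68.58467276150515 target y axis 97.23167940337284
```

```bash
python3 -m handwheel '{"offset":[[0.6,0.8,0],[1.3,1.7,0],[2.1,2.7,0],[2.8,3.7,0],[3.5,4.6,0],[4.2,5.5,0],[4.9,6.4,0],[5.5,7.2,-0.2],[6.0,7.9,-0.4],[6.3,8.3,-0.6]],"roll":[-0.2,-0.4,-0.7,-1.0,-1.3,-1.6,-1.9,-2.1,-2.3,-2.36]}' 45 40
```

```text
t: 1.1
tool_pos: [0.4811, -0.2474, 0.2065]
tool_rot: [-2.359, 2.074, 0.001]
contact_force: [0.3, -0.4, 0.4]
opening: 0.045
```

```bash
python3 -m handwheel '{"offset":[[0.2,0.3,-0.1],[0.5,0.6,-0.3],[0.8,1.0,-0.5],[1.0,1.25,-0.7],[1.05,1.32,-0.9],[1.05,1.32,-1.1],[1.05,1.32,-1.2],[1.05,1.32,-1.2],[1.05,1.32,-1.2],[1.05,1.32,-1.2]],"roll":[0,0,0,0,0,0,0,0,0,0]}'
python3 - <<'E'
from station import ctrl
import cv2
b=[]
a=ctrl.get_image("top")["img"][110:230,260:380,::-1];b.append(cv2.resize(a,(400,400),interpolation=2))
a=ctrl.get_image("side")["img"][100:220,220:340,::-1];b.append(cv2.resize(a,(400,400),interpolation=2))
cv2.imwrite("pics/p1.png",cv2.hconcat(b))
o=ctrl.get_obs();print(o['tool_pos'],o['tool_rot'])
E
```

```text
t: 2.1
tool_pos: [0.5224, -0.1975, 0.1599]
tool_rot: [-2.357, 2.077, -0.002]
contact_force: [-0.7, 1.2, -0.7]
opening: 0.0449
[ 0.52237719 -0.19736209  0.15988903] [-2.35711720e+00  2.07663942e+00 -1.49982841e-03]
```

View pics/p1.png

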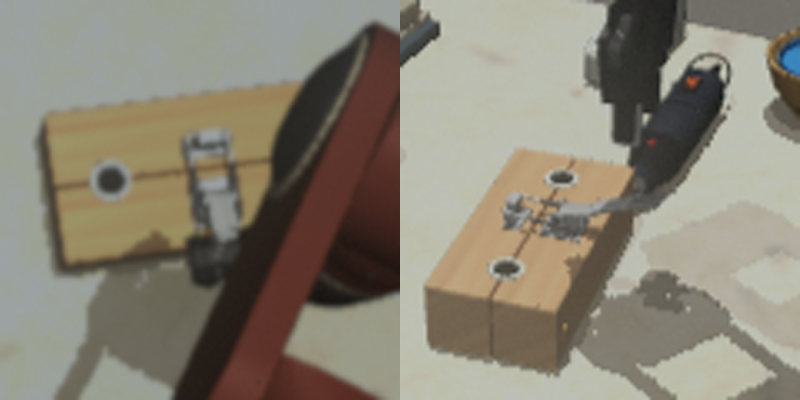

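The left finger (215,265 in the crop) stands just left of the tab, and the tab is centred between the fingers. I'll descend next.

```bash
python3 -m handwheel '{"offset":[[0,0.05,-0.3],[0,0.05,-0.6],[0,0.05,-0.9],[0,0.05,-1.2],[0,0.05,-1.5],[0,0.05,-1.8],[0,0.05,-2.05],[0,0.05,-2.1],[0,0.05,-2.1],[0,0.05,-2.1]],"roll":[0,0,0,0,0,0,0,0,0,0]}'
python3 - <<'E'
from station import ctrl
import cv2
b=[]
a=ctrl.get_image("top")["img"][110:230,260:380,::-1];b.append(cv2.resize(a,(400,400),interpolation=2))
a=ctrl.get_image("side")["img"][100:220,220:340,::-1];b.append(cv2.resize(a,(400,400),interpolation=2))
cv2.imwrite("pics/p2.png",cv2.hconcat(b))
o=ctrl.get_obs();print(o['tool_pos'],o['tool_rot'])
E
```

```text
t: 3.2
tool_pos: [0.5227, -0.1953, 0.0759]
tool_rot: [-2.357, 2.076, -0.002]
contact_force: [-0.1, 0.7, 0.4]
opening: 0.0449
[ 0.52278298 -0.1952965   0.07615419] [-2.35735796  2.07607227 -0.00239311]
```

View pics/p2.png

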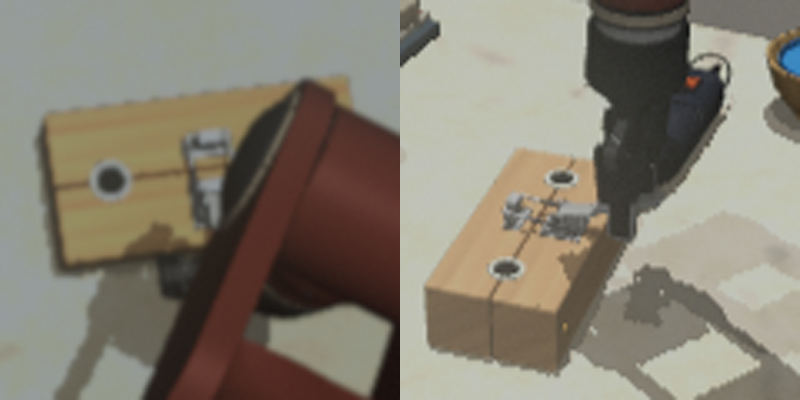

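The fingers straddle the tab (around 620,215 in the side view). I'll close the gripper gently.

```bash
python3 -m handwheel '{"offset":[[0,0,0],[0,0,0],[0,0,0],[0,0,0],[0,0,0],[0,0,0],[0,0,0],[0,0,0],[0,0,0],[0,0,0]],"roll":[0,0,0,0,0,0,0,0,0,0]}' 5 30
python3 - <<'E'
import numpy as np
x,z=-58,21
r=np.hypot(x,z);a0=np.arctan2(21,58)
for th in np.arange(0,2.11,.1):
    dx=-r*np.cos(a0+th)+58;dz=r*np.sin(a0+th)-21
    print(round(th,1),np.round([dx*.992/40,dx*.126/40,dz/40],2))
E
```

```text
t: 4.3
tool_pos: [0.5226, -0.196, 0.076]
tool_rot: [2.357, -2.076, 0.003]
contact_force: [-0.0, -5.4, 1.5]
opening: 0.0172
0.0 [0. 0. 0.]
0.1 [0.06 0.01 0.14]
0.2 [0.13 0.02 0.28]
0.3 [0.22 0.03 0.41]
0.4 [0.32 0.04 0.52]
0.5 [0.43 0.05 0.63]
0.6 [0.55 0.07 0.73]
0.7 [0.67 0.09 0.81]
0.8 [0.81 0.1  0.88]
0.9 [0.95 0.12 0.94]
1.0 [1.1  0.14 0.98]
1.1 [1.25 0.16 1.01]
1.2 [1.4  0.18 1.02]
1.3 [1.56 0.2  1.01]
1.4 [1.71 0.22 0.99]
1.5 [1.86 0.24 0.96]
1.6 [2.   0.25 0.91]
1.7 [2.14 0.27 0.85]
1.8 [2.27 0.29 0.77]
1.9 [2.4  0.3  0.68]
2.0 [2.51 0.32 0.58]
2.1 [2.61 0.33 0.46]
```

```bash
python3 -m handwheel '{"offset":[[0.06,0,0.14],[0.13,0,0.28],[0.22,0.01,0.41],[0.32,0.02,0.52],[0.43,0.03,0.63],[0.55,0.05,0.73],[0.67,0.07,0.81],[0.81,0.08,0.88],[0.95,0.1,0.94],[0.95,0.1,0.94]],"roll":[0,0,0,0,0,0,0,0,0,0]}'
python3 - <<'E'
from station import ctrl
import cv2
b=[]
a=ctrl.get_image("top")["img"][110:230,260:380,::-1];b.append(cv2.resize(a,(400,400),interpolation=2))
a=ctrl.get_image("side")["img"][100:220,220:340,::-1];b.append(cv2.resize(a,(400,400),interpolation=2))
cv2.imwrite("pics/p3.png",cv2.hconcat(b))
E
```

```text
t: 5.3
tool_pos: [0.5584, -0.1914, 0.1114]
tool_rot: [2.355, -2.074, -0.006]
contact_force: [-2.9, -5.3, -1.0]
opening: 0.0172
```

View pics/p3.png

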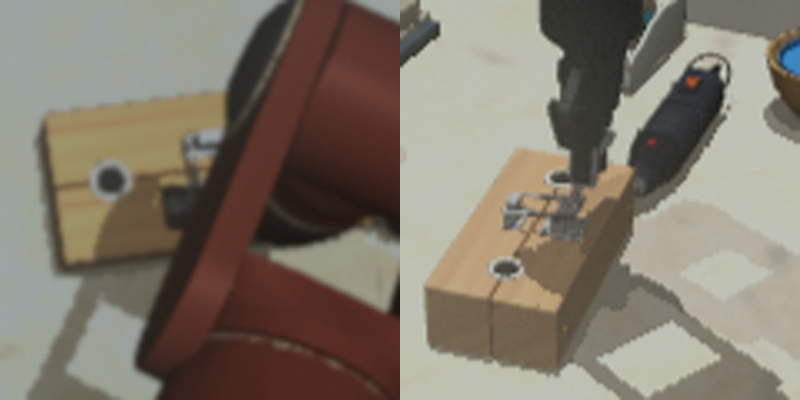

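The lever is up (at about 570,185 in the side view), with light forces. I'll carry on over.

```bash
python3 -m handwheel '{"offset":[[0.15,0.02,0.04],[0.30,0.04,0.07],[0.45,0.06,0.08],[0.61,0.08,0.07],[0.76,0.10,0.05],[0.91,0.12,0.02],[1.05,0.13,-0.03],[1.19,0.15,-0.09],[1.32,0.17,-0.17],[1.45,0.18,-0.26]],"roll":[0,0,0,0,0,0,0,0,0,0]}'
python3 -m handwheel '{"offset":[[0.11,0.02,-0.1],[0.2,0.03,-0.21],[0.2,0.03,-0.21],[0.2,0.03,-0.21],[0.2,0.03,-0.21],[0.2,0.03,-0.21],[0.2,0.03,-0.21],[0.2,0.03,-0.21],[0.2,0.03,-0.21],[0.2,0.03,-0.21]],"roll":[0,0,0,0,0,0,0,0,0,0]}'
python3 - <<'E'
from station import ctrl
import cv2
b=[]
a=ctrl.get_image("top")["img"][110:230,260:380,::-1];b.append(cv2.resize(a,(400,400),interpolation=2))
a=ctrl.get_image("side")["img"][100:220,220:340,::-1];b.append(cv2.resize(a,(400,400),interpolation=2))
cv2.imwrite("pics/p4.png",cv2.hconcat(b))
E
```

```text
t: 6.4
tool_pos: [0.6202, -0.1836, 0.1049]
tool_rot: [-2.355, 2.075, -0.005]
contact_force: [1.1, 0.9, 7.2]
opening: 0.0169
t: 7.4
tool_pos: [0.6294, -0.1825, 0.0976]
tool_rot: [-2.354, 2.073, -0.009]
contact_force: [3.5, 0.1, 8.6]
opening: 0.016
```

View pics/p4.png

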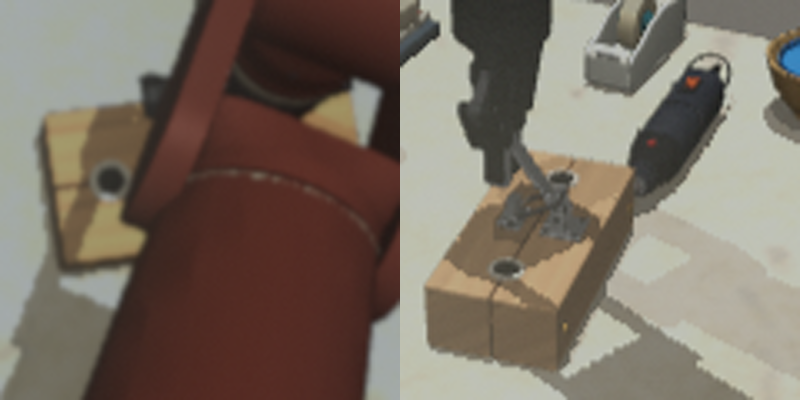

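```bash
python3 - <<'E'
from station import ctrl
import cv2
a=ctrl.get_image("side")["img"][130:190,230:310,::-1];cv2.imwrite("pics/p5.png",cv2.resize(a,None,fx=9,fy=9,interpolation=2))
E
```

```text
(no output)
```

View pics/p5.png

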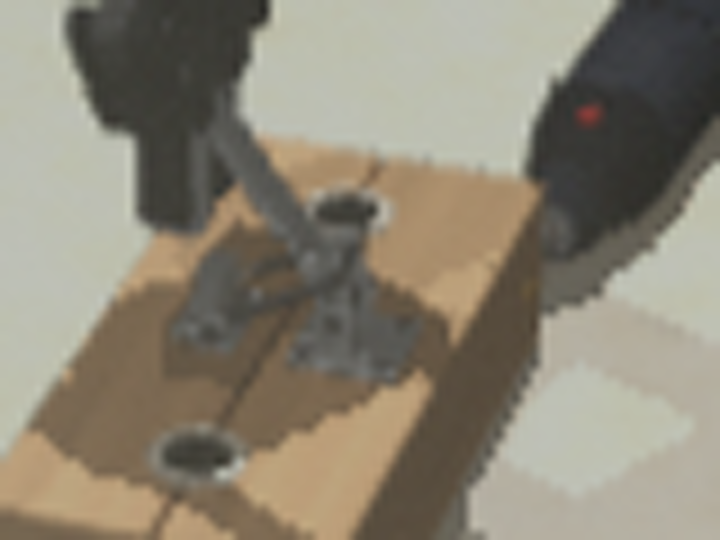

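```bash
python3 -m handwheel '{"offset":[[0,0,0],[0,0,0],[0,0,0],[0,0,0],[0,0,0.3],[0,0,0.7],[0,0,1.2],[0,0,1.8],[0,0,2.4],[0,0,3]],"roll":[0,0,0,0,0,0,0,0,0,0]}' 45
python3 -m handwheel '{"offset":[[-0.8,-0.6,0.3],[-1.8,-1.4,0.5],[-2.6,-2.2,0.5],[-3.4,-3,0.5],[-4.2,-3.8,0.5],[-5,-4.6,0.5],[-5.6,-5.4,0.5],[-6,-6,0.5],[-6,-6.2,0.5],[-6,-6.2,0.5]],"roll":[0,0,0,0,0,0,0,0,0,0]}'
python3 - <<'E'
from station import ctrl
import cv2
a=ctrl.get_image("side")["img"][125:205,220:320,::-1];cv2.imwrite("pics/p6.png",cv2.resize(a,None,fx=7,fy=7,interpolation=2))
a=ctrl.get_image("top")["img"][:,:,::-1];cv2.imwrite("pics/p7f.png",a);cv2.imwrite("pics/p7.png",cv2.resize(a[120:220,260:380],None,fx=6,fy=6,interpolation=2))
E
```

```text
t: 8.55
tool_pos: [0.6266, -0.1828, 0.2173]
tool_rot: [-2.357, 2.076, -0.004]
contact_force: [-0.0, -0.0, 0.8]
opening: 0.0448
t: 9.55
tool_pos: [0.3862, -0.4316, 0.2356]
tool_rot: [-2.356, 2.078, -0.003]
contact_force: [-0.3, 0.2, -0.3]
opening: 0.0454
```

View pics/p6.png

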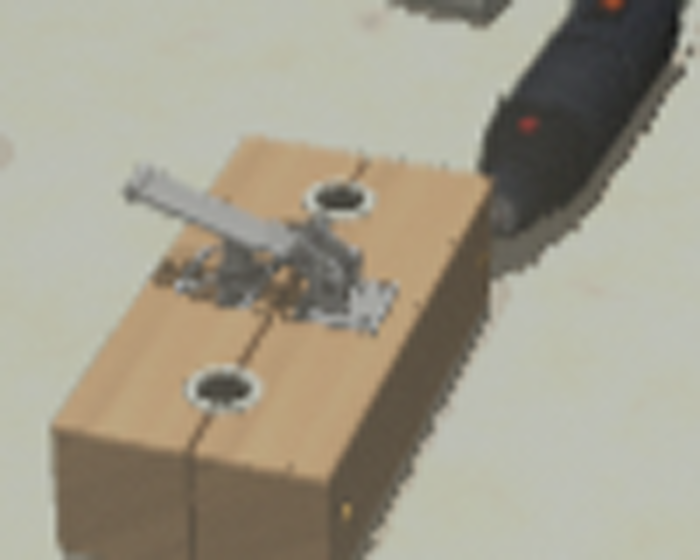

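View pics/p7.png

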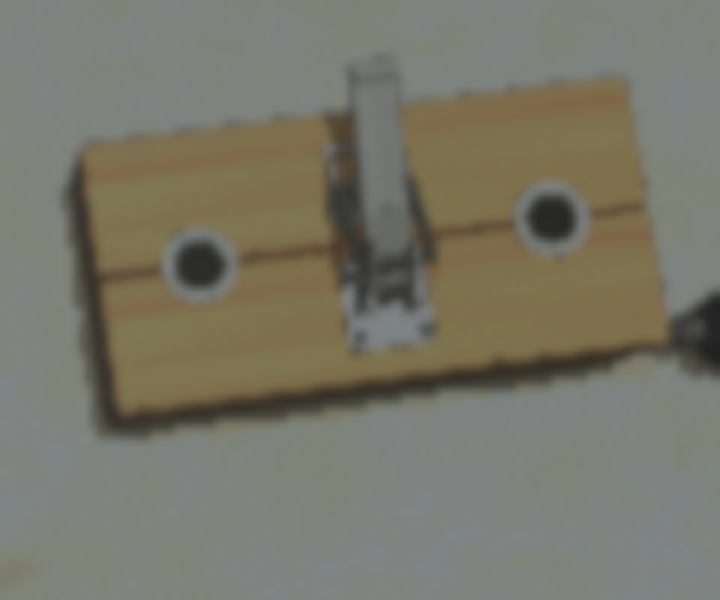

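View pics/p7f.png

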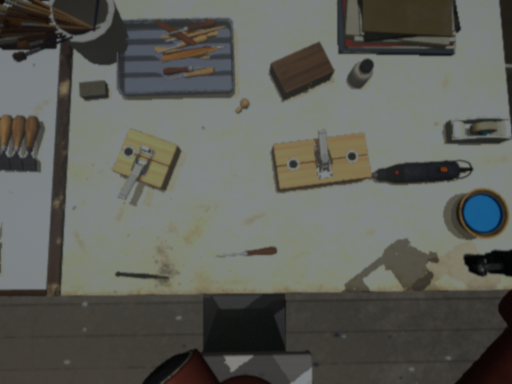

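```bash
python3 - <<'E'
from fit import *
P=np.array([.6015,-.1849,.1262])
for h in([.022,.014,.074],[.030,.014,.062],[.035,.014,.062],[.040,.014,.062]):
    W=world(P,np.array([h]));print(h,((proj('top',W)-[260,120])*6).round(),((proj('side',W)-[220,125])*7).round())
import cv2
a=cv2.imread("pics/p6.png")[130:330,110:410];cv2.imwrite("pics/p8.png",cv2.resize(a,None,fx=2.5,fy=2.5,interpolation=2))
E
```

```text
[0.022, 0.014, 0.074] [[334. 184.]] [[214. 265.]]
[0.03, 0.014, 0.062] [[325. 171.]] [[195. 288.]]
[0.035, 0.014, 0.062] [[323. 158.]] [[183. 286.]]
[0.04, 0.014, 0.062] [[321. 146.]] [[171. 283.]]
```

View pics/p8.png

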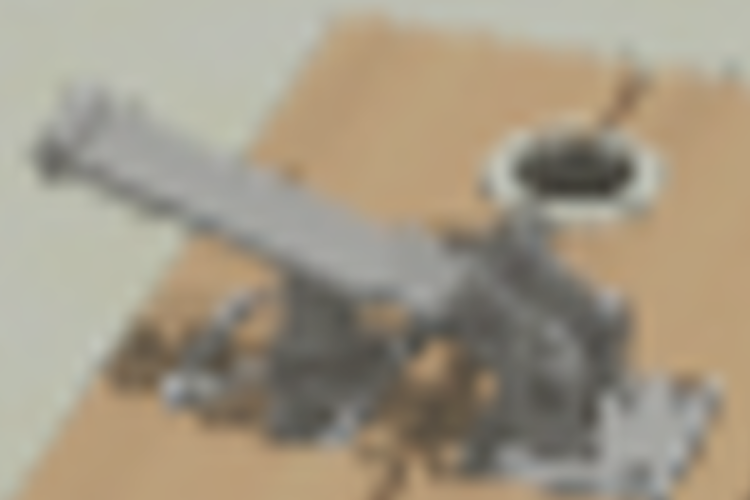

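The crossbar's near end is at (182,286) in the side crop and (328,148) in the top crop. That puts it on the mould's top, about 35–39 mm towards +x, clear of the catch. The short mould's lever hasn't moved.

```bash
python3 -c "
from station import ctrl
print(ctrl.finish_job())"
```

```text
the job is handed in; nothing more can be done
None
```

The longer mould is unlatched and the job is handed in at about 9.7 s. I pinched the lever's grip tab from above and swung it over to about 2.0 rad. I then let it fall towards its stop and moved the arm clear.

- **Longer mould:** both cameras show the lever lying over towards the catch. The loop's crossbar rests on the mould's top about 35–39 mm towards +x, more than the 30 mm needed, and clear of the catch.
- **Shorter mould:** in the last top view its lever is where it was at the start.
- **Forces:** the contact force read at the end of each move never passed about 9 N. The highest reading came at the end of the swing, when the tool stopped about 4 mm above its commanded height. The tab had probably slipped a few millimetres in the grip, but this made no difference to the result.

No check failed at the end.

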